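Square up a pile of pottery tiles and hold the square against it

TASK

On the ware board, stack the lilac and the mustard tile squarely on the pile, in either order, setting them down and not dropping them. Then pick up the try square, stand it upright on the board and press its steel blade into the corner between the board and the near end of the pile, until its underside sits on the board, the blade touches the pile, and the whole pile of four is driven home, straight and flush, against the wooden stop. Finish while still gripping the square and pressing it there, upright and in line with the board, touching the tiles with nothing but the square; leave the cup, jars, brush and dish alone.

Things in the scene. Friction and masses are not known exactly. Their poses are not given: they have to be found in the camera images.
- board: Plywood ware board fixed to the table, 300 x 140 x 12 mm (x, y, z); origin at the centre of its underside, z up, so its top is 12 mm above the table. Along its +x end stands a fixed dark wooden stop, 20 mm thick, 120 mm wide, rising 60 mm above the board's top. The board lies turned about a quarter turn: its +x points roughly to the robot's left.
- stop_face (a point): Middle of the foot of the stop's inner face (board point x = 130 mm, y = 0, z = 12 mm, level with the board's top); axes as the board's. A tile fully home against the stop has its centre 50 mm from here, at x = -50 mm.
- tile1: Cream pottery tile, a flat slab 100 x 60 x 12 mm (x, y, z), 0.14 kg; origin at the centre of its underside, x along its length, z up (turned half round it is the same). Lowest of the pile: it lies loose on the board, lengthwise along the board's x, its far end 5 to 12 mm short of the stop.
- tile2: Sandy cream pottery tile, a flat slab 100 x 60 x 12 mm (x, y, z), 0.14 kg; origin at the centre of its underside, x along its length, z up (turned half round it is the same). It lies loose on tile1, up to 2 mm out of line with it.
- tile3: Lilac pottery tile, a flat slab 100 x 60 x 12 mm (x, y, z), 0.14 kg; origin at the centre of its underside, x along its length, z up (turned half round it is the same). At the start it lies alone flat on the table.
- tile4: Mustard-yellow pottery tile, a flat slab 100 x 60 x 12 mm (x, y, z), 0.14 kg; origin at the centre of its underside, x along its length, z up (turned half round it is the same). At the start it lies alone flat on the table.
- square: Loose L-shaped try square standing upright on its stock, 0.24 to 0.39 kg. Dark wooden stock with brass trim, a bar 92 mm long (x), 26 mm wide (y), 38 mm high, flat below; at its +x end a steel blade 8 mm thick, 44 mm wide (y), rises from the underside to 75 mm. Origin in the plane of the underside, midway along the whole 100 mm length, z up: the blade's outer face is at x = +50 mm, the stock's tail at x = -50 mm. Grip the stock across its 26 mm width above the origin.
- blade_face (a point): Middle of the foot of the blade's outer face (square point x = +50 mm, y = 0, z = 0); axes as the square's.
- cup: Clear plastic water cup, 72 mm across, 85 mm high, standing by; leave it. Origin under its centre.
- jar_teal: Teal paint jar, 44 mm across, 55 mm high, standing by; leave it. Origin under its centre.
- jar_red: Red paint jar, 44 mm across, 55 mm high, standing by; leave it. Origin under its centre.
- brush: Teal paint brush lying on the table, 180 mm long along its x, 12 mm high, bristles towards +x; leave it. Origin on the table under its middle.
- dish: Lilac divided dish, 176 mm across, 45 mm high, standing by; leave it. Origin under its centre.
Not all that is in view belongs to the job. Several things look just like the tile4: the one meant starts farthest to the robot's right.

How it is judged:
By the outcome, as a careful person would: the job done as asked, in the order asked, and still so for the second after the job is handed in, while the arm keeps its last pose, push and grip.
It also fails if it takes over 67 s, if anything falls off the work surface, if the arm or the gripper's body presses on something with over 40 N, if the wrist force passes 120 N, or if a joint passes its speed limit or range.

ROBOT

A 6-joint arm with a two-finger parallel gripper is mounted at the origin on the work surface. World frame = base frame: x ahead of the robot, y to its left, z up, the work surface at z = 0. Lengths are in m, angles in rad, forces in N, time in s.
With the tool pointing down it reaches from about 0.35 to 0.975 m from the base axis. Payload 17.4 kg.
Tool frame: the origin (TCP) lies at the very end of the fingers, on their centre line; the grasp point (between the pads) lies 19 mm behind it; z points along the fingers, y is the line along which they close (so a half turn about z gives the same grasp; the last joint's range is limited). The gripper opens to 85 mm and grips with 20 to 120 N. Pads are 22 mm wide; open, the fingers measure 114 mm over their backs; the gripper's body (76 mm by 85 mm) begins 54 mm behind the grasp point. The pads swing forward as they close: fully open they stand 13 mm farther back than shut.
Start: joints at [-1.205, 0.116, 1.442, -0, 1.584, -0.038], TCP at [0.265, -0.621, 0.231] pointing down, gripper open.
Joint ranges: [-2.83, 2.83], [-0.83, 2.19], [0.07, 2.5], [-1.14, 4.28], [0.01, 3], [-2.97, 2.97]. Speed limits (rad/s): [1.89, 1.89, 2.22, 3.14, 3.14, 3.14].

INTERFACE

Orientations are given as a unit quaternion [x, y, z, w].
In Python, from cell import * gives the robot as it stands. The module is installed in compiled form; this text tells all that it offers.
- The arm moves only by the tool play_rows, never from a script. Its argument "steps" is a list of rows, each a list of 3 entries, a list of its own where there are three numbers: the opening, from 0 (shut) to 1 (fully open), then the shift along the world's x, y, z normalised to -1 to 1, where 1 is 2.5 cm, then the turn about the world's z normalised to -1 to 1, where 1 is 2 pi rad. A call has 1 to 8 rows; each row shifts and turns the commanded pose from where the row before left it; what a row does not reach is not made up. A row lasts 1/12 s, in which the tool goes at most 41.7 mm and 7.16 degrees, less where a joint would pass 70% of its speed; a pose out of reach is approached as far as the arm can. A call with a number of a shift or a turn outside -1 to 1 is refused whole. A call with a gripper value outside its range is refused whole. The fingers move at their own pace and stop on an object; "squeeze" is the grip in N (left out, the last holds). Time passes only in rows, so rows that do not move let the fingers close. It gives the time, the measured TCP pose, the force, the opening and the grip force at its end, in the units of the state.
- observe(): the state, without advancing time (a new reading comes with each control period).
- read_camera(name): name is "scene" or "top" or "wrist"; returns the picture (480x640x3 uint8, red, green, blue); there is no depth.
- camera_model(name): a dict with "mtx" (3x3 intrinsics, pixels), "cam_to_world" (4x4, takes a point from camera to world coordinates). Camera axes: x right, y down, z forward; pixel columns grow to the right and rows downward; lengths in m; the calibration is good to about 2 mm. The wrist camera is an equidistant fisheye: a pixel r from the principal point sees the ray r / f radians off the axis. A picture is of the moment at which its call begins: read the wrist's pose just before it. camera_model takes no time and is no camera call; for the wrist camera it gives the pose at the moment of the call.
- job_done(): hands the job in; it is judged then, once.
The state is a dict: "t": time; "q": joint angles; "qvel": joint speeds; "tau": joint torques, N m; "ee_pos": TCP position; "eef_rot": TCP orientation; "wrist_force": force on the tool from outside, world axes, zero at the start; "ft_torque": the same for the moment, N m; "gripper_width": opening from 0.0 (shut) to 1.0 (fully open); "grasp_force": force on a finger pad.
Only numpy, scipy, OpenCV 4.12 (cv2) and the standard library are available. Lean on these libraries where they do the work, as an engineer would, in place of code of your own. Each camera call takes 0.05 s, during which the arm holds its last target. There are 200 camera calls.

## Working session

There is one attempt and no reset: what is moved stays moved. The work goes in short steps, Python scripts to look and compute and a tool call to move; the robot and the scene stay as the last step left them, time stands still between calls to the robot, and variables do not carry over. Pictures are saved under pics/ and viewed, at most 10 in all, crops included, and the job is handed in when it is done.

Besides the shell and the picture viewer there is one more tool, called after "Request:" as name([rows], argument=value, ...), one row to a line, values as JSON. play_rows: Moves the arm, as the interface text tells. Its arguments: {"type":"object","properties":{"steps":{"type":"array","items":{"type":"array"}},"squeeze":{"type":"number"}},"required":["steps"]}

```bash
mkdir -p pics
python3 - <<'E'
from cell import *
import cv2
print(observe())
for n in("top","scene"):
    im=read_camera(n); m=camera_model(n); print(n,m["mtx"],m["cam_to_world"])
    cv2.imwrite(f"pics/{n}0.png",im[:,:,::-1])
E
```

```text
{'t': 0.0, 'q': array([-1.20480240e+00,  1.16497561e-01,  1.44226574e+00,  2.32130057e-06,
        1.58397654e+00, -3.78097502e-02]), 'qvel': array([-3.44927250e-04, -6.45790071e-04,  3.05903546e-04, -6.97133690e-04,
        2.09579121e-03,  2.14897744e-05]), 'tau': array([-1.04063537e-02, -7.32000947e+01, -6.32474613e+01, -5.97930266e-04,
        6.46086570e-03,  2.25130532e-05]), 'ee_pos': array([ 0.26514113, -0.62054676,  0.23055406]), 'eef_rot': array([ 9.79686805e-01,  2.00532878e-01, -9.25553175e-05, -5.66077780e-04]), 'wrist_force': array([-0.3693622 ,  0.07040524,  0.06473541]), 'ft_torque': array([-0.00527016,  0.01707356, -0.04496234]), 'grasp_force': 0.0, 'gripper_width': 1.0016481697609598}
top [[433.14442965   0.         316.23117041]
 [  0.         433.14442965 242.32605203]
 [  0.           0.           1.        ]] [[-0.00464396 -0.99652486  0.08316632  0.51230513]
 [-0.99997466  0.00507659  0.00499125  0.02707057]
 [-0.00539611 -0.08314104 -0.99652318  0.94789839]
 [ 0.          0.          0.          1.        ]]
scene [[571.49654303   0.         316.8461858 ]
 [  0.         571.49654303 233.42018299]
 [  0.           0.           1.        ]] [[-0.23766313  0.75293318 -0.61368385  1.3362584 ]
 [ 0.97132649  0.18005005 -0.15526372  0.19751557]
 [-0.0064094  -0.63298784 -0.7741352   1.02141275]
 [ 0.          0.          0.          1.        ]]
```

View pics/top0.png

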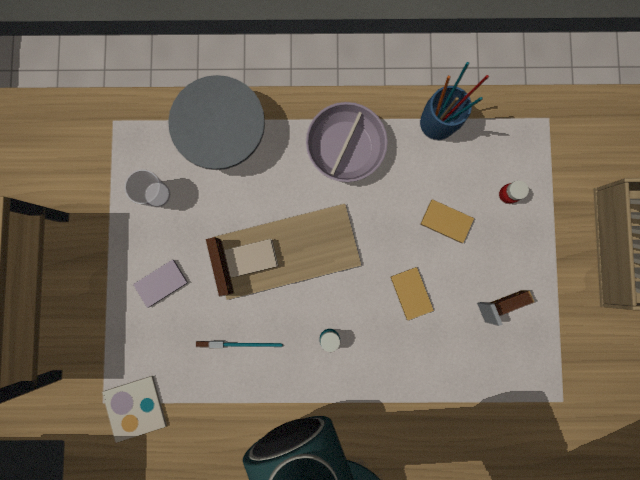

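View pics/scene0.png

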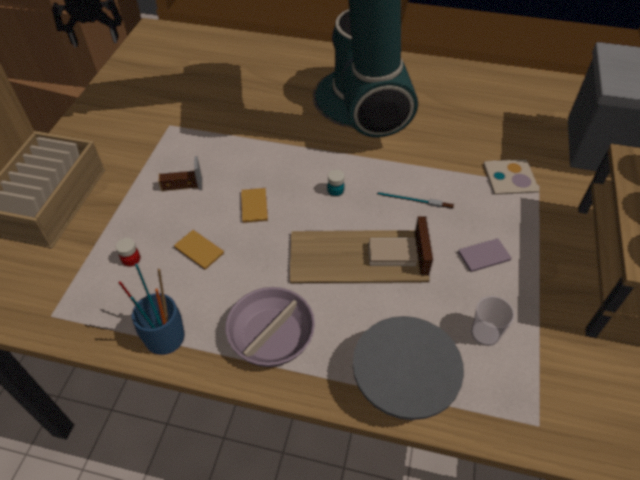

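Top view: the target mustard tile is at (447,221), since it is the rightmost. The decoy is at (412,293), lilac at (162,284), pile at (255,257), stop at (219,266), and the square has its blade at (490,313) and tail at (533,297).

```bash
cat > h.py <<'E'
from cell import *
import cv2, numpy as np
def p2w(n,uv,z,m=None):
    m=m or camera_model(n); K=m["mtx"]; T=m["cam_to_world"]
    uv=np.atleast_2d(np.array(uv,float)); d=np.c_[(uv-K[:2,2])/K[0,0],np.ones(len(uv))]
    if n=="wrist":
        r=np.linalg.norm(d[:,:2],axis=1); s=np.where(r>1e-9,np.sin(r)/np.maximum(r,1e-9),1)
        d=np.c_[d[:,:2]*s[:,None],np.cos(r)]
    d=d@T[:3,:3].T; o=T[:3,3]
    return (o+d*((z-o[2])/d[:,2])[:,None])[:,:2]
def w2p(n,P,m=None):
    m=m or camera_model(n); K=m["mtx"]; T=m["cam_to_world"]
    c=(np.atleast_2d(P)-T[:3,3])@T[:3,:3]
    if n=="wrist":
        rho=np.linalg.norm(c[:,:2],axis=1); th=np.arctan2(rho,c[:,2]); x=c[:,:2]/rho[:,None]*th[:,None]
    else: x=c[:,:2]/c[:,2:]
    return x*K[0,0]+K[:2,2]
def rect(n,mask,z,m=None):
    cs,_=cv2.findContours(mask.astype(np.uint8),0,1); c=max(cs,key=cv2.contourArea)[:,0,:]
    w=p2w(n,c,z,m); (cx,cy),(a,b),ang=cv2.minAreaRect((w*1000).astype(np.float32))
    if a<b:a,b,ang=b,a,ang+90
    return np.round([cx,cy,a,b,ang%180],1)
E
python3 - <<'E'
from h import *
im=cv2.imread("pics/top0.png"); hsv=cv2.cvtColor(im,cv2.COLOR_BGR2HSV)
for n,(x,y) in dict(must=(447,221),lil=(162,284),cream=(255,257),board=(320,235),stop=(219,268)).items(): print(n,im[y,x],hsv[y,x])
def seg(seed,tol):
    m=np.zeros((482,642),np.uint8); cv2.floodFill(im.copy(),m,seed,0,(tol,)*3,(tol,)*3,4|(1<<8)|cv2.FLOODFILL_MASK_ONLY|cv2.FLOODFILL_FIXED_RANGE); return m[1:-1,1:-1]
for n,s,z in (("must",(447,221),.012),("dec",(412,293),.012),("lil",(162,284),.012),("cream",(255,257),.036),("board",(320,235),.012)):
    for t in (20,30): print(n,t,rect("top",seg(s,t),z))
x=lambda a,b,c,d,f:cv2.resize(im[c:d,a:b],None,fx=f,fy=f,interpolation=cv2.INTER_CUBIC)
A=x(200,290,225,305,5);B=x(475,545,280,330,5);C=x(125,195,250,315,5)
o=np.zeros((600,800,3),np.uint8);o[:400,:450]=A;o[:250,450:800]=B;o[260:585,450:800]=C
cv2.imwrite("pics/c1.png",o)
E
```

```text
must [ 70 126 156] [ 20 141 156]
lil [143 134 146] [158  21 146]
cream [135 151 164] [ 17  45 164]
board [ 81 108 127] [ 18  92 127]
stop [27 43 73] [ 10 161  73]
must 20 [ 636.4 -253.3   99.    59.3   64.7]
must 30 [ 636.8 -252.7  100.9   59.5   64.9]
dec 20 [ 479.8 -172.1   99.    60.6   20. ]
dec 30 [ 479.7 -171.9  100.5   61.6   20.1]
lil 20 [507.3 368.6 115.1  62.4 122.6]
lil 30 [5.5950e+02 4.0000e-01 1.0108e+03 6.8180e+02 9.4300e+01]
cream 20 [558.6 162.3  80.2  59.  103.8]
cream 30 [558.6 162.1  80.4  59.1 103.8]
board 20 [573.   92.7 289.7 141.1 104.1]
board 30 [572.9  90.5 297.3 142.4 104. ]
```

View pics/c1.png

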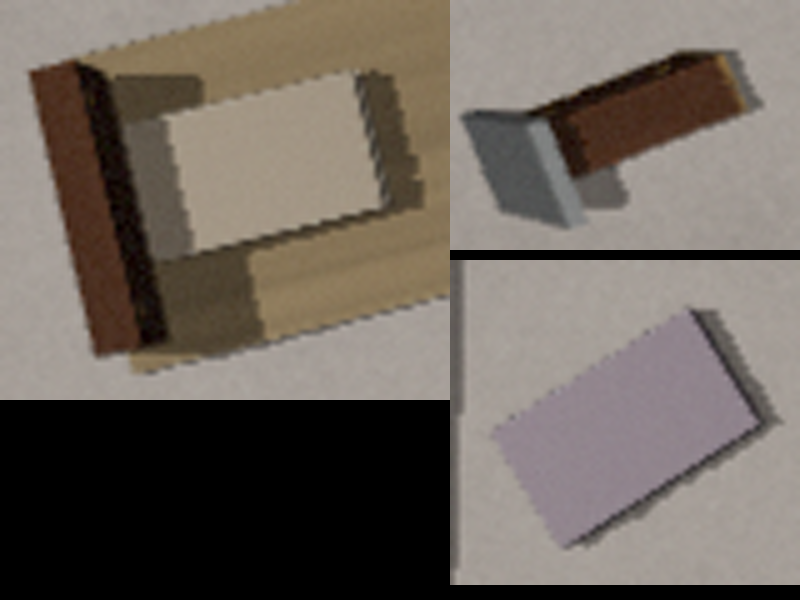

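Request:
play_rows([
  [1,[0.93,0.92,0],0.0145],
  [1,[0.93,0.92,0],0.0145],
  [1,[0.93,0.92,0],0.0145],
  [1,[0.93,0.92,0],0.0145],
  [1,[0.93,0.92,0],0.0145],
  [1,[0.93,0.92,0],0.0145],
  [1,[0.93,0.92,0],0.0145],
  [1,[0.93,0.92,0],0.0145],
], squeeze=60)

```text
t: 0.77
ee_pos: [0.452, -0.4354, 0.231]
eef_rot: [0.843, 0.538, -0.0, -0.0]
wrist_force: [-0.8, -0.1, -0.1]
gripper_width: 0.999
grasp_force: 0.0
```

Request:
play_rows([
  [1,[0.93,0.92,0],0],
  [1,[0.93,0.92,0],0],
  [1,[0.93,0.92,0],0],
  [1,[0.93,0.92,0],0],
  [1,[0.93,0.92,-1],0],
  [1,[0.93,0.92,-1],0],
  [1,[0.93,0.92,-1],0],
  [1,[0.93,0.92,-1],0],
])

```text
t: 1.43
ee_pos: [0.638, -0.2513, 0.1299]
eef_rot: [0.844, 0.537, -0.0, -0.0]
wrist_force: [0.3, -0.5, -0.4]
gripper_width: 0.998
grasp_force: 0.0
```

Run:
```python
from h import *
s=observe(); print(s["t"],s["ee_pos"],s["eef_rot"],s["qvel"].max(), s["q"])
m=camera_model("wrist"); im=read_camera("wrist"); print(m)
cv2.imwrite("pics/w1.png",im[:,:,::-1])
```

```text
1.4333 [ 0.63798067 -0.25127721  0.12992536] [ 8.43868460e-01  5.36550105e-01 -6.59519941e-05 -6.20088909e-05] 0.5388481050444335 [-4.12385821e-01  1.81999724e-01  1.53364325e+00 -4.06657743e-05
  1.42612620e+00  2.57292067e-02]
{'mtx': array([[371.64829954,   0.        , 314.69390464],
       [  0.        , 371.64829954, 239.37462727],
       [  0.        ,   0.        ,   1.        ]]), 'cam_to_world': array([[ 9.05724588e-01, -4.01804350e-01, -1.34967534e-01,
         6.72712032e-01],
       [-4.23865961e-01, -8.59170715e-01, -2.86641467e-01,
        -1.77515692e-01],
       [-7.86364910e-04,  3.16826368e-01, -9.48483228e-01,
         2.71847398e-01],
       [ 0.00000000e+00,  0.00000000e+00,  0.00000000e+00,
         1.00000000e+00]])}
```

View pics/w1.png

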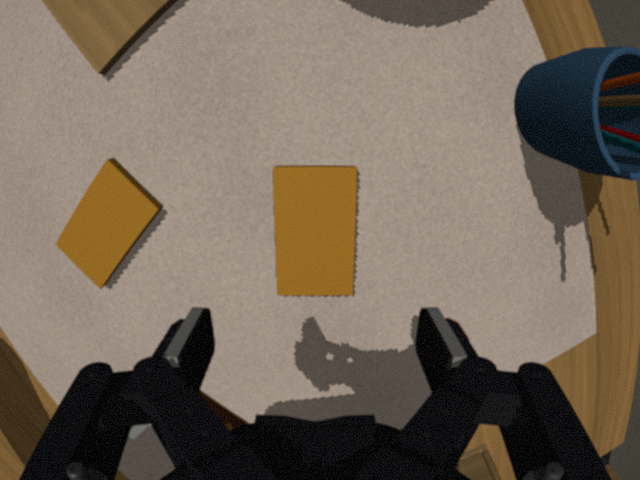

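The wrist view shows the target tile at (315,230), square to the fingers and centred between them.

```bash
cat >> h.py <<'E'
def seg(im,seed,tol):
    m=np.zeros((482,642),np.uint8); cv2.floodFill(im.copy(),m,seed,0,(tol,)*3,(tol,)*3,4|(1<<8)|cv2.FLOODFILL_MASK_ONLY|cv2.FLOODFILL_FIXED_RANGE); return m[1:-1,1:-1]
def st():
    s=observe(); q=s["eef_rot"]; print("t %.2f"%s["t"],"tcp",np.round(s["ee_pos"]*1000,1),"yaw %.2f"%np.degrees(2*np.arctan2(q[1],q[0])),"F",np.round(s["wrist_force"],1),"w %.3f g %.1f"%(s["gripper_width"],s["grasp_force"]))
    return s
E
python3 - <<'E'
from h import *
im=read_camera("wrist");st(); m=camera_model("wrist"); im=read_camera("wrist")[:,:,::-1].copy()
for t in (25,40): print(rect("wrist",seg(im,(315,230),t),.012,m))
E
```

```text
t 1.53 tcp [ 637.8 -248.7  125.6] yaw 65.08 F [-0.1 -0.1 -1.2] w 1.001 g 0.0
[ 637.5 -252.3   99.5   58.7   64.9]
[ 637.8 -252.2  100.3   59.5   64.9]
```

Request:
play_rows([
  [0.9,[0.02,0,-1],0],
  [0.9,[0,0,-1],0],
  [0.9,[0,0,-1],0],
  [0.9,[0,0,-1],0],
  [0.9,[0,0,-0.8],0],
  [0.9,[0,0,0],0],
  [0.9,[0,0,0],0],
  [0.9,[0,0,0],0],
])

```text
t: 2.25
ee_pos: [0.6383, -0.2536, 0.0135]
eef_rot: [0.844, 0.536, 0.001, 0.001]
wrist_force: [0.9, -1.0, 0.6]
gripper_width: 0.897
grasp_force: 0.0
```

```bash
python3 -c "
from h import *
st()"
```

```text
t 2.25 tcp [ 638.3 -253.6   13.5] yaw 64.87 F [ 0.9 -1.   0.6] w 0.897 g 0.0
```

Request:
play_rows([
  [0.9,[0,0,-0.5],0],
  [0.9,[0,0,0],0],
  [0.9,[0,0,0],0],
  [0.9,[0,0,0],0],
  [0.9,[0,0,0],0],
  [0.9,[0,0,0],0],
])

```text
t: 2.75
ee_pos: [0.6379, -0.2528, -0.0008]
eef_rot: [0.844, 0.537, 0.0, 0.0]
wrist_force: [0.8, 0.5, -0.2]
gripper_width: 0.9
grasp_force: 0.0
```

```bash
python3 -c "
from h import *
st()"
```

```text
t 2.75 tcp [ 637.9 -252.8   -0.8] yaw 64.90 F [ 0.8  0.5 -0.2] w 0.900 g 0.0
```

Request:
play_rows([
  [0.9,[0,0,-0.06],0],
  [0.9,[0,0,0],0],
  [0.5,[0,0,0],0],
  [0.5,[0,0,0],0],
  [0.5,[0,0,0],0],
  [0.5,[0,0,0],0],
  [0.5,[0,0,0],0],
  [0.5,[0,0,0],0],
])

```text
t: 3.42
ee_pos: [0.638, -0.2528, -0.0022]
eef_rot: [0.844, 0.537, 0.0, 0.0]
wrist_force: [-0.3, 0.1, 4.5]
gripper_width: 0.681
grasp_force: 64.9
```

Request:
play_rows([
  [0.5,[0,0,0],0],
  [0.5,[0,0,0],0],
])

```text
t: 3.58
ee_pos: [0.6379, -0.2528, -0.0022]
eef_rot: [0.844, 0.537, 0.0, 0.0]
wrist_force: [0.4, 0.5, 5.5]
gripper_width: 0.679
grasp_force: 64.9
```

Request:
play_rows([
  [0.5,[0,0,0.5],0],
  [0.5,[0,0,1],0],
  [0.5,[0,0,1],0],
  [0.5,[0,0,1],0],
  [0.5,[0,0,1],0],
  [0.5,[-0.17,0.98,0.1],0.008],
  [0.5,[-0.17,0.98,0.1],0.008],
  [0.5,[-0.17,0.98,0.1],0.009],
])

```text
t: 4.25
ee_pos: [0.6246, -0.1786, 0.1183]
eef_rot: [0.799, 0.602, 0.0, 0.0]
wrist_force: [-0.0, 1.0, -1.1]
gripper_width: 0.683
grasp_force: 64.7
```

Request:
play_rows([
  [0.5,[-0.17,0.98,0.1],0.008],
  [0.5,[-0.17,0.98,0.1],0.008],
  [0.5,[-0.17,0.98,0.1],0.008],
  [0.5,[-0.17,0.98,0.1],0.009],
  [0.5,[-0.17,0.98,0.1],0.009],
  [0.5,[-0.17,0.98,0.1],0.009],
  [0.5,[-0.17,0.98,0.1],0.009],
  [0.5,[-0.17,0.98,0.1],0.009],
])

```text
t: 4.92
ee_pos: [0.5904, 0.0179, 0.138]
eef_rot: [0.65, 0.76, 0.0, 0.0]
wrist_force: [0.3, -0.6, -1.8]
gripper_width: 0.681
grasp_force: 64.7
```

Request:
play_rows([
  [0.5,[-0.17,0.98,0.1],0.009],
  [0.5,[-0.17,0.98,0.1],0.006],
  [0.5,[0,0,0],0],
  [0.5,[0,0,0],0],
  [0.5,[0,0,0],0],
  [0.5,[0,0,0],0],
])

```text
t: 5.42
ee_pos: [0.5825, 0.0651, 0.1423]
eef_rot: [0.615, 0.788, -0.0, -0.0]
wrist_force: [-0.3, -0.4, -1.2]
gripper_width: 0.682
grasp_force: 64.7
```

Run:
```python
from h import *
s=st(); print(s["q"]); m=camera_model("wrist"); im=read_camera("wrist"); np.save("w2.npy",im); np.savez("w2m.npz",**m)
cv2.imwrite("pics/w2.png",im[:,:,::-1])
```

```text
t 5.42 tcp [582.5  65.1 142.3] yaw 104.07 F [-0.3 -0.4 -1.2] w 0.682 g 64.7
[ 6.77755536e-02 -3.89266045e-02  1.74599875e+00 -1.54383738e-04
  1.43470998e+00 -1.77775107e-01]
```

View pics/w2.png

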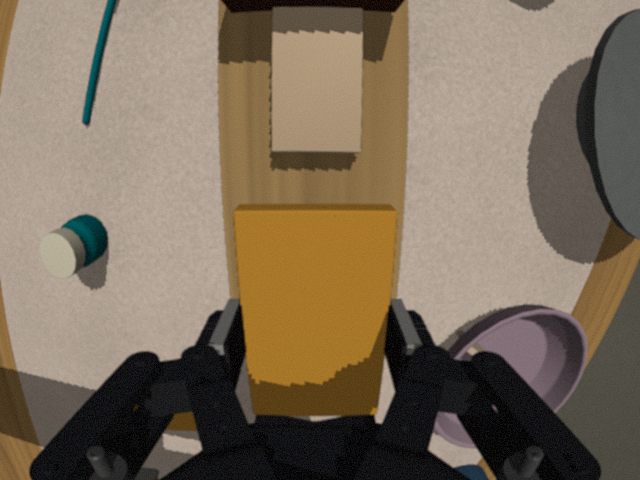

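The wrist view shows the pile with its near corners at (273,150) and (361,152). The stop foot is near row 10, and the held mustard tile is straight at the centre.

Run:
```python
from h import *
im=np.load("w2.npy")[:,:,::-1].copy(); m=dict(np.load("w2m.npz"))
for t in (20,30): print("pile",rect("wrist",seg(im,(315,110),t),.036,m))
g=seg(im,(315,300),25); g[395:]=0; print("held",rect("wrist",g,.1565,m))
P=p2w("wrist",[(237,209),(394,209)],.1565,m)*1000; print("held far corners",P,np.linalg.norm(P[1]-P[0]))
P=p2w("wrist",[(273,150.5),(360,151.5),(273,8),(362,8)],.036,m)*1000; print("pile corners",P)
u=np.array([np.cos(np.radians(104)),np.sin(np.radians(104))]);v=np.array([-u[1],u[0]])
for r in (40,80,120,170,190):
    h=cv2.GaussianBlur(im[r:r+1].astype(float),(1,5),0)[0].sum(1); d=np.abs(np.convolve(h,[1,1,1,-1,-1,-1],"same"))
    L=195+np.argmax(d[195:250]); R=385+np.argmax(d[385:430]); w=p2w("wrist",[(L,r),(R,r)],.012,m)*1000
    print(r,L,R,np.round(w@np.c_[u,v],1).tolist())
top=cv2.imread("pics/top0.png")
print("tcp u,v",np.array([582.5,65.1])@np.c_[u,v])
```

```text
pile [559.  163.8  81.1  58.8 103.5]
pile [559.1 164.   81.8  59.2 103.7]
held [580.2  75.1  79.3  59.4 104.1]
held far corners [[543.33394502 107.07283369]
 [597.95965104 120.80847137]] 56.326152896641844
pile corners [[540.68676938 117.50637488]
 [597.1198685  131.03074123]
 [517.1812565  212.63282615]
 [573.94935319 227.06830263]]
40 218 387 [[66.2, -510.1], [64.9, -633.0]]
80 218 409 [[35.4, -510.1], [35.4, -649.5]]
120 219 408 [[5.2, -510.4], [5.4, -649.3]]
170 221 407 [[-32.5, -510.5], [-32.2, -650.1]]
190 221 405 [[-47.8, -509.7], [-47.6, -649.3]]
tcp u,v [ -77.75325241 -580.94637596]
```

Request:
play_rows([
  [0.5,[-0.2,0.86,0],-0.001],
  [0.5,[-0.2,0.86,0],0],
  [0.5,[-0.2,0.86,0],0],
  [0.5,[-0.2,0.86,0],0],
  [0.5,[-0.22,0.86,-0.5],0],
  [0.5,[0,0,-1],0],
  [0.5,[0,0,-1],0],
  [0.5,[0,0,-1],0],
])

```text
t: 6.13
ee_pos: [0.557, 0.173, 0.0539]
eef_rot: [0.617, 0.787, 0.0, 0.0]
wrist_force: [0.5, -0.9, -1.5]
gripper_width: 0.682
grasp_force: 64.7
```

Request:
play_rows([
  [0.5,[0,0,-0.5],0],
  [0.5,[0,0,0],0],
  [0.5,[0,0,0],0],
  [0.5,[0,0,0],0],
  [0.5,[0,0,0],0],
  [0.5,[0,0,0],0],
])

```text
t: 6.63
ee_pos: [0.5576, 0.1733, 0.0437]
eef_rot: [0.617, 0.787, 0.001, 0.001]
wrist_force: [0.4, -0.4, -1.3]
gripper_width: 0.68
grasp_force: 64.6
```

Run:
```python
from h import *
st()
ims=[]
for n,(a,b,c,d),f in (("top",(200,300,215,305),4),("scene",(350,450,205,290),4)):
    im=read_camera(n)[:,:,::-1]; ims.append(cv2.resize(im[c:d,a:b],(400,400),interpolation=cv2.INTER_CUBIC))
cv2.imwrite("pics/c2.png",np.hstack(ims))
```

```text
t 6.63 tcp [557.6 173.3  43.7] yaw 103.77 F [ 0.4 -0.4 -1.3] w 0.680 g 64.6
```

View pics/c2.png

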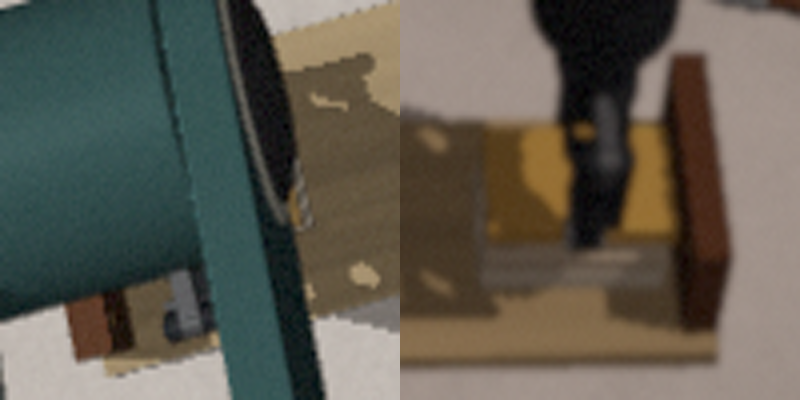

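The scene view shows the mustard tile hovering in line over the pile and clear of the stop. I'll lower it gently.

Request:
play_rows([
  [0.5,[-0.02,-0.02,-0.15],0],
  [0.5,[0,0,-0.15],0],
  [0.5,[0,0,0],0],
  [0.5,[0,0,0],0],
  [0.5,[0,0,0],0],
  [0.5,[0,0,0],0],
])

```text
t: 7.23
ee_pos: [0.5565, 0.1728, 0.0348]
eef_rot: [0.617, 0.787, -0.0, -0.0]
wrist_force: [0.6, 0.6, -2.0]
gripper_width: 0.681
grasp_force: 64.7
```

Request:
play_rows([
  [0.5,[0,0,-0.04],0],
  [0.5,[0,0,0],0],
  [0.5,[0,0,0],0],
  [0.5,[0,0,0],0],
])

```text
t: 7.57
ee_pos: [0.5564, 0.1728, 0.0338]
eef_rot: [0.617, 0.787, -0.0, -0.0]
wrist_force: [0.4, -0.3, -0.2]
gripper_width: 0.681
grasp_force: 64.7
```

Request:
play_rows([
  [0.5,[0,0,-0.04],0],
  [0.5,[0,0,0],0],
  [0.5,[0,0,0],0],
  [0.5,[0,0,0],0],
])

```text
t: 7.9
ee_pos: [0.5565, 0.1728, 0.0337]
eef_rot: [0.617, 0.787, 0.0, 0.0]
wrist_force: [-6.3, -1.9, 10.9]
gripper_width: 0.685
grasp_force: 65.9
```

Request:
play_rows([
  [0.5,[0,0,0.02],0],
  [0.5,[0,0,0],0],
  [0.75,[0,0,0],0],
  [0.85,[0,0,0],0],
  [0.9,[0,0,0],0],
  [0.9,[0,0,0],0],
])

```text
t: 8.4
ee_pos: [0.5565, 0.1728, 0.0332]
eef_rot: [0.617, 0.787, -0.0, -0.0]
wrist_force: [-0.8, 0.1, -0.1]
gripper_width: 0.905
grasp_force: 0.0
```

Request:
play_rows([
  [0.9,[0,0,0.3],0],
  [0.9,[0,0,0.7],0],
  [0.9,[0,0,1],0],
  [0.9,[0,0,1],0],
  [0.9,[0,0,1],0],
  [0.9,[0,0,0],0],
  [0.9,[0,0,0],0],
  [0.9,[0,0,0],0],
])

```text
t: 9.07
ee_pos: [0.5563, 0.1727, 0.133]
eef_rot: [0.617, 0.787, -0.0, -0.0]
wrist_force: [-0.6, -1.3, -0.1]
gripper_width: 0.902
grasp_force: 0.0
```

Run:
```python
from h import *
s=st(); m=camera_model("wrist"); im=read_camera("wrist"); np.save("w3.npy",im); np.savez("w3m.npz",**m)
cv2.imwrite("pics/w3.png",im[:,:,::-1])
# lilac from top pic corners
P=p2w("top",[(133.4,284.4),(173,259.6),(187.4,282.8),(148.4,307.4)],.012)*1000
print(P.mean(0),cv2.minAreaRect(P.astype(np.float32)))
print("pix",w2p("wrist",np.array([[.507,.368,.012]]),m))
```

```text
t 9.07 tcp [556.3 172.7 133. ] yaw 103.78 F [-0.6 -1.3 -0.1] w 0.902 g 0.0
[503.07551248 367.66598382] ((502.85638427734375, 368.04840087890625), (59.69435119628906, 100.11605834960938), 32.230953216552734)
pix [[312.87248127 -39.36528831]]
```

View pics/w3.png

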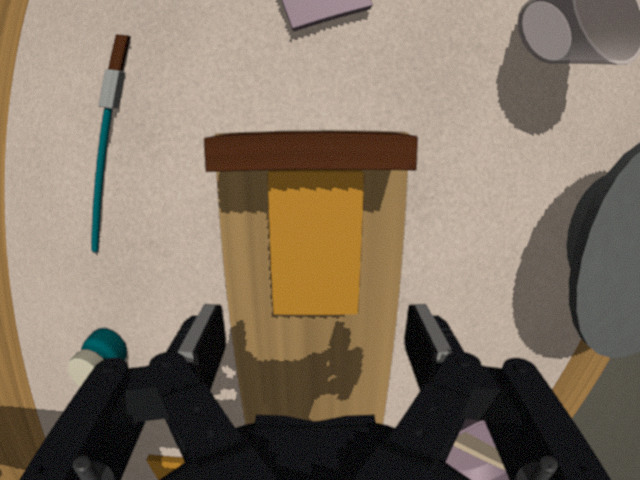

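The mustard tile sits square on the pile, at about (315,245) in the wrist view. The lilac tile is next.

Request:
play_rows([
  [0.9,[-0.27,0.98,0],0.006],
  [0.9,[-0.27,0.98,0],0.006],
  [0.9,[-0.27,0.98,0],0.006],
  [0.9,[-0.27,0.98,0],0.007],
  [0.9,[-0.27,0.98,0],0.007],
  [0.9,[-0.27,0.98,0],0.007],
  [0.9,[-0.26,0.97,0],0.006],
  [0.9,[-0.25,0.96,0],0.006],
])

```text
t: 9.78
ee_pos: [0.5023, 0.369, 0.132]
eef_rot: [0.483, 0.876, -0.001, -0.0]
wrist_force: [0.2, -0.9, -0.2]
gripper_width: 0.899
grasp_force: 0.0
```

Request:
play_rows([
  [0.9,[0,0,0],0],
  [0.9,[0,0,0],0],
  [0.9,[0,0,0],0],
  [0.9,[0,0,0],0],
])

```text
t: 10.12
ee_pos: [0.5033, 0.3672, 0.1327]
eef_rot: [0.484, 0.875, -0.0, -0.0]
wrist_force: [-0.0, -0.3, 0.0]
gripper_width: 0.902
grasp_force: 0.0
```

Run:
```python
from h import *
st(); m=camera_model("wrist"); im=read_camera("wrist")[:,:,::-1].copy(); cv2.imwrite("w4.png",im); np.savez("w4m.npz",**m)
c=w2p("wrist",np.array([[.503,.368,.012]]),m)[0].astype(int); print(c,im[c[1],c[0]])
b=cv2.GaussianBlur(im,(5,5),0)
for t in (5,7,9,12): print(t,rect("wrist",seg(b,tuple(map(int,c)),t),.012,m))
# offset check with the previous grasp picture/hold: mustard after placing
im=np.load("w3.npy")[:,:,::-1].copy(); m=dict(np.load("w3m.npz"))
for t in (25,40): print("must",rect("wrist",seg(im,(315,260),t),.048,m))
```

```text
t 10.12 tcp [503.3 367.2 132.7] yaw 122.07 F [-0.  -0.3  0. ] w 0.902 g 0.0
[314 230] [130 120 141]
5 [503.8 371.1  97.5  58.  122.4]
7 [504.2 371.3  99.5  57.8 123.1]
9 [503.5 371.2  99.7  59.1 122.3]
12 [503.9 371.7 100.9  59.  123.2]
must [558.1 167.9  89.1  59.1 104. ]
must [566.5 124.6 199.4 118.3 104. ]
```

Request:
play_rows([
  [0.9,[0.01,0.16,-1],0.001],
  [0.9,[0,0,-1],0],
  [0.9,[0,0,-1],0],
  [0.9,[0,0,-1],0],
  [0.9,[0,0,-0.8],0],
  [0.9,[0,0,0],0],
  [0.9,[0,0,0],0],
  [0.9,[0,0,0],0],
])

```text
t: 10.83
ee_pos: [0.5042, 0.3721, 0.0149]
eef_rot: [0.481, 0.877, 0.001, 0.0]
wrist_force: [1.0, -0.1, 0.1]
gripper_width: 0.9
grasp_force: 0.0
```

Request:
play_rows([
  [0.9,[0,0,-0.5],0],
  [0.9,[0,0,0],0],
  [0.9,[0,0,0],0],
  [0.9,[0,0,0],0],
  [0.9,[0,0,0],0],
  [0.9,[0,0,0],0],
])

```text
t: 11.33
ee_pos: [0.5036, 0.3721, 0.0012]
eef_rot: [0.481, 0.877, 0.0, 0.0]
wrist_force: [-0.2, -0.3, -1.4]
gripper_width: 0.896
grasp_force: 0.0
```

Request:
play_rows([
  [0.9,[0,-0.02,-0.1],0],
  [0.9,[0,0,0],0],
  [0.5,[0,0,0],0],
  [0.5,[0,0,0],0],
  [0.5,[0,0,0],0],
  [0.5,[0,0,0],0],
  [0.5,[0,0,0],0],
  [0.5,[0,0,0],0],
])

```text
t: 12.0
ee_pos: [0.5037, 0.3717, -0.0012]
eef_rot: [0.481, 0.877, 0.0, 0.0]
wrist_force: [-0.5, 0.1, 5.5]
gripper_width: 0.679
grasp_force: 64.9
```

Request:
play_rows([
  [0.5,[0,0,0],0],
  [0.5,[0,0,0],0],
])

```text
t: 12.17
ee_pos: [0.5037, 0.3717, -0.0012]
eef_rot: [0.481, 0.877, 0.0, 0.0]
wrist_force: [-0.2, -1.2, 4.6]
gripper_width: 0.678
grasp_force: 64.9
```

```bash
python3 -c "
from h import *
st()"
```

```text
t 12.17 tcp [503.7 371.7  -1.2] yaw 122.50 F [-0.2 -1.2  4.6] w 0.678 g 64.9
```

Request:
play_rows([
  [0.5,[0,0,0.5],0],
  [0.5,[0,0,1],0],
  [0.5,[0,0,1],0],
  [0.5,[0,0,1],0],
  [0.5,[0,0,1],0],
  [0.5,[0,0,0.5],0],
  [0.5,[0,0,0],0],
  [0.5,[0.2,-0.8,0],-0.006],
])

```text
t: 12.83
ee_pos: [0.5079, 0.3533, 0.1232]
eef_rot: [0.496, 0.868, 0.001, -0.0]
wrist_force: [0.7, 0.6, -1.7]
gripper_width: 0.681
grasp_force: 64.7
```

Request:
play_rows([
  [0.5,[0.27,-0.99,0],-0.006],
  [0.5,[0.27,-0.99,0],-0.006],
  [0.5,[0.27,-0.99,0],-0.006],
  [0.5,[0.27,-0.99,0],-0.006],
  [0.5,[0.27,-0.99,0],-0.006],
  [0.5,[0.27,-0.99,0],-0.006],
  [0.5,[0.27,-0.99,0],-0.006],
  [0.5,[0,-0.19,0],-0.004],
])

```text
t: 13.5
ee_pos: [0.5559, 0.1704, 0.1214]
eef_rot: [0.619, 0.786, -0.001, -0.0]
wrist_force: [0.3, -0.5, -1.6]
gripper_width: 0.685
grasp_force: 64.7
```

Request:
play_rows([
  [0.5,[0,0,-1],0],
  [0.5,[0,0,-1],0],
  [0.5,[0,0,-0.6],0],
  [0.5,[0,0,0],0],
  [0.5,[0,0,0],0],
  [0.5,[0,0,0],0],
  [0.5,[0,0,0],0],
  [0.5,[0,0,0],0],
])

```text
t: 14.17
ee_pos: [0.5562, 0.1738, 0.0594]
eef_rot: [0.617, 0.787, 0.001, 0.0]
wrist_force: [-0.4, 0.2, -1.8]
gripper_width: 0.681
grasp_force: 64.7
```

```bash
python3 -c "
from h import *
st()"
```

```text
t 14.17 tcp [556.2 173.8  59.4] yaw 103.78 F [-0.4  0.2 -1.8] w 0.681 g 64.7
```

Request:
play_rows([
  [0.5,[0,0,-0.22],0],
  [0.5,[0,0,-0.2],0],
  [0.5,[0,0,0],0],
  [0.5,[0,0,0],0],
  [0.5,[0,0,0],0],
  [0.5,[0,0,0],0],
])

```text
t: 14.67
ee_pos: [0.5557, 0.1735, 0.0478]
eef_rot: [0.617, 0.787, -0.0, -0.0]
wrist_force: [-0.2, -0.2, -1.7]
gripper_width: 0.682
grasp_force: 64.8
```

Request:
play_rows([
  [0.5,[0,0,-0.04],0],
  [0.5,[0,0,0],0],
  [0.5,[0,0,0],0],
  [0.5,[0,0,0],0],
])

```text
t: 15.0
ee_pos: [0.5557, 0.1735, 0.0468]
eef_rot: [0.617, 0.787, -0.0, 0.0]
wrist_force: [0.3, 0.7, -0.6]
gripper_width: 0.683
grasp_force: 64.8
```

Request:
play_rows([
  [0.5,[0.03,0,0.01],0],
  [0.5,[0,0,-0.02],0],
  [0.5,[0,0,0],0],
  [0.75,[0,0,0],0],
  [0.85,[0,0,0],0],
  [0.9,[0,0,0],0],
  [0.9,[0,0,0],0],
])

```text
t: 15.58
ee_pos: [0.5564, 0.1735, 0.0465]
eef_rot: [0.617, 0.787, -0.0, -0.0]
wrist_force: [-0.4, -0.2, -0.3]
gripper_width: 0.901
grasp_force: 0.0
```

Request:
play_rows([
  [0.9,[0,0,0.3],0],
  [0.9,[0,0,0.7],0],
  [0.9,[0,0,1],0],
  [0.9,[0,0,1],0],
  [0.9,[0,0,1],0],
  [0.9,[0,0,0],0],
  [0.9,[0,0,0],0],
  [0.9,[0,0,0],0],
])

```text
t: 16.25
ee_pos: [0.5562, 0.1735, 0.1463]
eef_rot: [0.617, 0.787, -0.0, -0.0]
wrist_force: [-0.1, -0.5, -0.2]
gripper_width: 0.899
grasp_force: 0.0
```

Run:
```python
from h import *
s=st(); print(s["q"]); m=camera_model("wrist"); im=read_camera("wrist"); b=cv2.GaussianBlur(im[:,:,::-1],(5,5),0)
cv2.imwrite("pics/w5.png",cv2.resize(im[100:400,150:480,::-1],None,fx=1.8,fy=1.8))
for t in (6,9,12,18): print(rect("wrist",seg(b,(315,260),t),.060,m))
# square, from the top picture crop B: blade top corners z=.075
P=p2w("top",[(475+(x-450)/5,280+y/5) for x,y in((464,112),(500,212),(585,225),(545,118))],.075)*1000; print(P)
P=p2w("top",[(475+(x-450)/5,280+y/5) for x,y in((718,58),(742,110),(585,175),(535,112))],.038)*1000; print(P)
```

```text
t 16.25 tcp [556.2 173.5 146.3] yaw 103.77 F [-0.1 -0.5 -0.2] w 0.899 g 0.0
[ 2.58524739e-01 -4.87841995e-02  1.74897380e+00 -5.50229582e-06
  1.44168277e+00  1.81121254e-02]
[557.1 172.4  93.3  57.5 103.8]
[557.1 172.3  94.7  57.8 103.8]
[557.1 172.3  94.8  58.  103.8]
[557.  172.3  94.8  58.4 103.9]
[[ 463.23886681 -290.35727107]
 [ 423.75177534 -303.23486433]
 [ 418.51122851 -336.73927447]
 [ 460.72494554 -322.51654382]]
[[ 483.00984356 -410.19807741]
 [ 461.4820664  -419.17523307]
 [ 435.01974892 -352.98430296]
 [ 461.03090251 -333.28076021]]
```

View pics/w5.png

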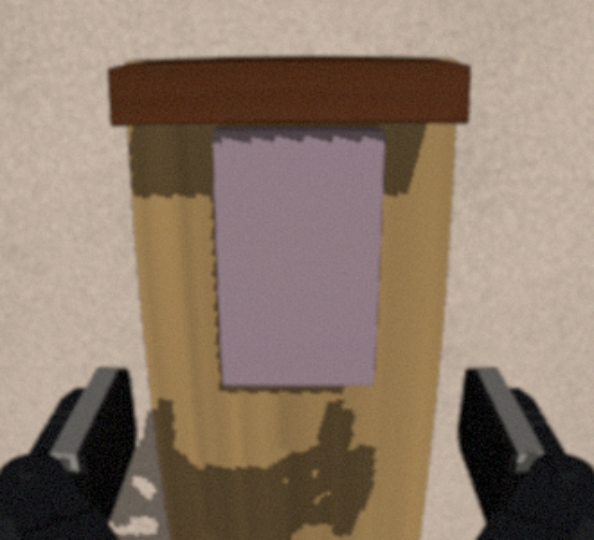

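Request:
play_rows([
  [1,[-0.19,-0.98,0.1],0.003],
  [1,[-0.19,-0.98,0.1],0.003],
  [1,[-0.19,-0.98,0.1],0.003],
  [1,[-0.19,-0.98,0.1],0.003],
  [1,[-0.19,-0.98,0.1],0.003],
  [1,[-0.19,-0.98,0.1],0.003],
  [1,[-0.19,-0.98,0.1],0.003],
  [1,[-0.19,-0.98,0.1],0.001],
])

```text
t: 16.97
ee_pos: [0.5177, -0.0236, 0.1655]
eef_rot: [0.561, 0.828, -0.0, -0.001]
wrist_force: [0.2, -0.8, -1.3]
gripper_width: 0.995
grasp_force: 0.0
```

Request:
play_rows([
  [1,[-0.19,-0.98,0],0],
  [1,[-0.19,-0.98,0],0],
  [1,[-0.19,-0.98,0],0],
  [1,[-0.19,-0.98,0],0],
  [1,[-0.19,-0.98,0],0],
  [1,[-0.19,-0.98,0],0],
  [1,[-0.19,-0.98,0],0],
  [1,[-0.19,-0.98,0],0],
])

```text
t: 17.63
ee_pos: [0.4797, -0.2195, 0.1654]
eef_rot: [0.561, 0.828, -0.0, -0.001]
wrist_force: [-0.3, -0.6, -0.5]
gripper_width: 0.997
grasp_force: 0.0
```

Request:
play_rows([
  [1,[-0.18,-0.99,0],0],
  [1,[-0.18,-0.99,0],0],
  [1,[-0.18,-0.99,0],0],
  [1,[-0.18,-0.99,0],0],
  [1,[-0.18,-0.99,0],0],
  [1,[-0.18,-0.99,0],0],
  [1,[0,0,0],0],
  [1,[0,0,0],0],
])

```text
t: 18.3
ee_pos: [0.4528, -0.3676, 0.1651]
eef_rot: [0.562, 0.827, 0.0, -0.001]
wrist_force: [0.0, -0.1, -0.3]
gripper_width: 0.998
grasp_force: 0.0
```

Run:
```python
from h import *
read_camera("wrist");read_camera("wrist");s=st(); m=camera_model("wrist"); im=read_camera("wrist"); np.save("w6.npy",im); np.savez("w6m.npz",**m)
cv2.imwrite("pics/w6.png",cv2.resize(im[80:400,170:470,::-1],None,fx=1.85,fy=1.85,interpolation=cv2.INTER_CUBIC))
```

```text
t 18.40 tcp [ 453.3 -366.4  165.7] yaw 111.69 F [-0.7  0.2  0.6] w 0.999 g 0.0
```

View pics/w6.png

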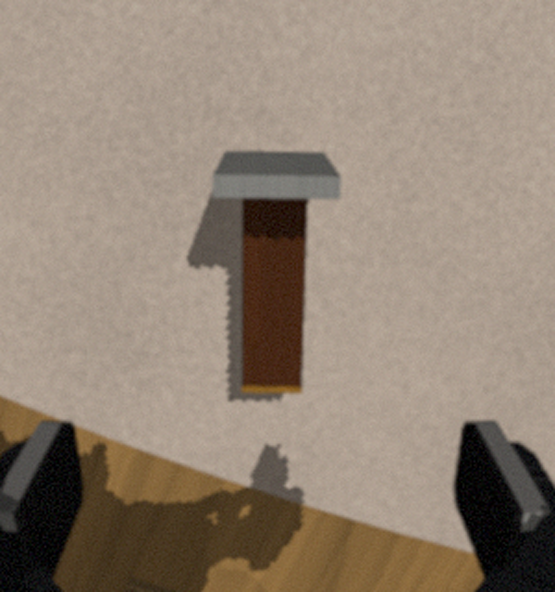

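The crop shows the blade's top rim at about (214–339, 175–198) and the stock running down to its tail at about (242–301, 388), almost in line with the tool.

Run:
```python
from h import *
m=dict(np.load("w6m.npz"))
f=lambda pts,z:p2w("wrist",[(170+x/1.85,80+y/1.85) for x,y in pts],z,m)*1000
a=f([(214,175),(339,175)],.075);b=f([(215,198),(339,198)],.075);c=f([(225,152),(327,152)],0);d=f([(242,388),(301,387)],.038);e=f([(244,240),(305,238)],.038)
for n,P in zip("rimo rimi foot tail mid".split(),(a,b,c,d,e)):
    v=P[1]-P[0]; print(n,P.mean(0),np.linalg.norm(v),np.degrees(np.arctan2(v[1],v[0]))+90)
ax=(a.mean(0)+c.mean(0))/2-d.mean(0); print("yaw",np.degrees(np.arctan2(ax[1],ax[0])),np.linalg.norm(ax),"centre",((a.mean(0)+c.mean(0))/2+d.mean(0))/2)
ax=e.mean(0)-d.mean(0); print(np.degrees(np.arctan2(ax[1],ax[0])))
```

```text
rimo [ 438.74874653 -321.58050266] 42.67051880757834 111.81020728433526
rimi [ 441.89635085 -328.95821275] 42.63710988324688 111.80013871573901
foot [ 439.54587609 -321.87268829] 45.70037517793904 111.81826991321543
tail [ 473.6756251  -413.07494134] 25.71382429309253 112.79763360033607
mid [ 450.16042947 -351.083983  ] 24.635871808051558 113.69640688656847
yaw 110.70584523549417 97.6561556991093 centre [ 456.41146821 -367.40076841]
110.7733728339158
```

Request:
play_rows([
  [1,[0.12,-0.04,-0.5],-0.001],
  [1,[0,0,-1],-0.001],
  [1,[0,0,-1],0],
  [1,[0,0,-1],0],
  [1,[0,0,-1],0],
  [1,[0,0,-1],0],
  [1,[0,0,-0.5],0],
  [1,[0,0,0],0],
])

```text
t: 19.12
ee_pos: [0.4554, -0.3663, 0.013]
eef_rot: [0.566, 0.824, 0.0, -0.002]
wrist_force: [0.1, 0.3, -0.4]
gripper_width: 1.001
grasp_force: 0.0
```

Request:
play_rows([
  [1,[0,0,-0.2],0],
  [1,[0,0,0],0],
  [1,[0,0,0],0],
  [1,[0,0,0],0],
  [1,[0,0,0],0],
  [1,[0,0,0],0],
])

```text
t: 19.62
ee_pos: [0.4567, -0.3682, 0.0122]
eef_rot: [0.567, 0.824, -0.0, 0.001]
wrist_force: [0.7, -0.2, 0.4]
gripper_width: 0.999
grasp_force: 0.0
```

```bash
python3 -c "
from h import *
st()"
```

```text
t 19.62 tcp [ 456.7 -368.2   12.2] yaw 110.97 F [ 0.7 -0.2  0.4] w 0.999 g 0.0
```

Good pose, so I'll close on the stock.

Request:
play_rows([
  [0.5,[0,0,-0.06],0],
  [0.4,[0,0,0],0],
  [0.35,[0,0,0],0],
  [0.2,[0,0,0],0],
  [0.1,[0,0,0],0],
  [0.1,[0,0,0],0],
  [0.1,[0,0,0],0],
  [0.1,[0,0,0],0],
], squeeze=100)

```text
t: 20.28
ee_pos: [0.4566, -0.3681, 0.0104]
eef_rot: [0.567, 0.824, -0.0, 0.0]
wrist_force: [-1.6, 0.0, 4.1]
gripper_width: 0.282
grasp_force: 98.8
```

Request:
play_rows([
  [0.1,[0,0,0],0],
  [0.1,[0,0,0],0],
  [0.1,[0,0,0],0],
  [0.1,[0,0,0],0],
])

```text
t: 20.62
ee_pos: [0.4566, -0.3681, 0.0104]
eef_rot: [0.567, 0.824, -0.0, 0.0]
wrist_force: [-1.2, -0.3, 5.0]
gripper_width: 0.285
grasp_force: 98.8
```

```bash
python3 -c "
from h import *
st()"
```

```text
t 20.62 tcp [ 456.6 -368.1   10.4] yaw 110.98 F [-1.2 -0.3  5. ] w 0.285 g 98.8
```

Request:
play_rows([
  [0.1,[0,0,0.4],0],
  [0.1,[0,0,0.8],0],
  [0.1,[0,0,1],0],
  [0.1,[0,0,1],0],
  [0.1,[0,0,0.8],0],
  [0.1,[0.2,0.6,0],-0.001],
  [0.1,[0.31,0.98,0],-0.001],
  [0.1,[0.31,0.98,0],-0.001],
])

```text
t: 21.28
ee_pos: [0.4768, -0.3035, 0.1105]
eef_rot: [0.575, 0.818, 0.0, 0.0]
wrist_force: [0.5, -0.5, -2.2]
gripper_width: 0.286
grasp_force: 98.3
```

Request:
play_rows([
  [0.1,[0.31,0.98,0],-0.002],
  [0.1,[0.31,0.98,0],-0.002],
  [0.1,[0.31,0.98,0],-0.002],
  [0.1,[0.31,0.98,0],-0.002],
  [0.1,[0.31,0.98,0],-0.002],
  [0.1,[0.31,0.98,0],-0.002],
  [0.1,[0.31,0.98,0],-0.002],
  [0.1,[0.31,0.98,0],-0.001],
])

```text
t: 21.95
ee_pos: [0.5389, -0.1066, 0.1102]
eef_rot: [0.613, 0.79, -0.0, -0.0]
wrist_force: [0.5, -0.5, -3.3]
gripper_width: 0.283
grasp_force: 98.3
```

Request:
play_rows([
  [0.1,[0.31,0.98,0],-0.001],
  [0.1,[0.31,0.98,0],0],
  [0.1,[0.31,0.98,0],0],
  [0.1,[0.31,0.98,0],0],
  [0.1,[0.31,0.98,0],0],
  [0.1,[0.1,0.32,0],0],
  [0.1,[0,0,0],0],
  [0.1,[0,0,0],0],
])

```text
t: 22.62
ee_pos: [0.5799, 0.0225, 0.11]
eef_rot: [0.614, 0.789, -0.0, -0.0]
wrist_force: [-0.2, -1.2, -2.7]
gripper_width: 0.287
grasp_force: 98.5
```

Request:
play_rows([
  [0.1,[0,0,-1],0],
  [0.1,[0,0,-1],0],
  [0.1,[0,0,-0.6],0],
  [0.1,[0,0,0],0],
  [0.1,[0,0,0],0],
  [0.1,[0,0,0],0],
  [0.1,[0,0,0],0],
  [0.1,[0,0,0],0],
])

```text
t: 23.28
ee_pos: [0.5808, 0.0223, 0.0464]
eef_rot: [0.615, 0.789, 0.001, 0.001]
wrist_force: [-0.1, 0.6, -2.5]
gripper_width: 0.287
grasp_force: 98.5
```

```bash
python3 -c "
from h import *
s=st();print(s['q'])"
```

```text
t 23.28 tcp [580.8  22.3  46.4] yaw 104.12 F [-0.1  0.6 -2.5] w 0.287 g 98.5
[-5.47696695e-03  2.51845540e-02  1.84559908e+00 -4.51527992e-05
  1.26903143e+00 -2.51964441e-01]
```

Request:
play_rows([
  [0.1,[0.5,0.12,0],0],
  [0.1,[0,0,-0.4],0],
  [0.1,[0,0,-0.4],0],
  [0.1,[0,0,0],0],
  [0.1,[0,0,0],0],
  [0.1,[0,0,0],0],
  [0.1,[0,0,0],0],
  [0.1,[0,0,0],0],
])

```text
t: 23.95
ee_pos: [0.5927, 0.0255, 0.0253]
eef_rot: [0.615, 0.789, 0.0, 0.0]
wrist_force: [1.1, -0.3, -2.6]
gripper_width: 0.285
grasp_force: 98.7
```

Request:
play_rows([
  [0.1,[0,0,-0.08],0],
  [0.1,[0,0,0],0],
  [0.1,[0,0,0],0],
  [0.1,[0,0,0],0],
])

```text
t: 24.28
ee_pos: [0.5927, 0.0255, 0.0231]
eef_rot: [0.615, 0.789, -0.0, -0.0]
wrist_force: [-0.3, 0.3, -2.7]
gripper_width: 0.287
grasp_force: 98.7
```

Request:
play_rows([
  [0.1,[0,0,-0.04],0],
  [0.1,[0,0,0],0],
  [0.1,[0,0,0],0],
  [0.1,[0,0,0],0],
])

```text
t: 24.62
ee_pos: [0.5929, 0.0255, 0.0224]
eef_rot: [0.615, 0.789, 0.0, 0.0]
wrist_force: [-1.3, 0.4, 3.0]
gripper_width: 0.286
grasp_force: 99.2
```

```bash
python3 -c "
from h import *
s=st()"
```

```text
t 24.62 tcp [592.9  25.5  22.4] yaw 104.14 F [-1.3  0.4  3. ] w 0.286 g 99.2
```

Request:
play_rows([
  [0.1,[-0.1,0.39,0],0],
  [0.1,[-0.1,0.39,0],0],
  [0.1,[-0.1,0.39,0],0],
  [0.1,[-0.1,0.39,0],0],
  [0.1,[-0.05,0.19,0],0],
  [0.1,[0,0,0],0],
  [0.1,[0,0,0],0],
  [0.1,[0,0,0],0],
])

```text
t: 25.28
ee_pos: [0.5813, 0.0708, 0.0224]
eef_rot: [0.614, 0.789, 0.001, -0.001]
wrist_force: [-0.5, 4.9, 6.9]
gripper_width: 0.287
grasp_force: 99.9
```

```bash
cat >> h.py <<'E'
def uv():
    s=st(); a=np.radians(104); R=np.array([[np.cos(a),-np.sin(a)],[np.sin(a),np.cos(a)]]); print("uv",np.round(s["ee_pos"][:2]@R*1000,1),"Fuv",np.round(s["wrist_force"][:2]@R,1),"quat",np.round(s["eef_rot"],4),"T",np.round(s["ft_torque"],2))
E
python3 -c "
from h import *
uv()"
```

```text
t 25.28 tcp [581.3  70.8  22.4] yaw 104.18 F [-0.5  4.9  6.9] w 0.287 g 99.9
uv [ -71.9 -581.2] Fuv [ 4.8 -0.7] quat [ 6.144e-01  7.890e-01  7.000e-04 -5.000e-04] T [ 0.81  0.25 -0.01]
```

Request:
play_rows([
  [0.1,[-0.02,0.08,0],0],
  [0.1,[-0.02,0.08,0],0],
  [0.1,[-0.02,0.08,0],0],
  [0.1,[-0.02,0.08,0],0],
  [0.1,[0,0,0],0],
  [0.1,[0,0,0],0],
  [0.1,[0,0,0],0],
])

```text
t: 25.87
ee_pos: [0.5796, 0.0775, 0.0224]
eef_rot: [0.615, 0.789, 0.0, 0.0]
wrist_force: [1.7, -4.3, 5.0]
gripper_width: 0.286
grasp_force: 99.8
```

```bash
python3 -c "
from h import *
uv()"
```

```text
t 25.87 tcp [579.6  77.5  22.4] yaw 104.15 F [ 1.7 -4.3  5. ] w 0.286 g 99.8
uv [ -65.  -581.2] Fuv [-4.6 -0.6] quat [6.146e-01 7.888e-01 1.000e-04 3.000e-04] T [-0.67 -0.2   0.02]
```

Contact with the pile is about to build. I'll push on in small steps.

Request:
play_rows([
  [0.1,[-0.015,0.06,0],0],
  [0.1,[-0.015,0.06,0],0],
  [0.1,[-0.015,0.06,0],0],
  [0.1,[0,0,0],0],
  [0.1,[0,0,0],0],
  [0.1,[0,0,0],0],
])

```text
t: 26.37
ee_pos: [0.579, 0.0799, 0.0223]
eef_rot: [0.615, 0.789, -0.001, 0.002]
wrist_force: [6.7, -23.5, 4.8]
gripper_width: 0.286
grasp_force: 99.5
```

Request:
play_rows([
  [0.1,[-0.015,0.06,0],0],
  [0.1,[0,0,0],0],
  [0.1,[0,0,0],0],
  [0.1,[0,0,0],0],
])

```text
t: 26.7
ee_pos: [0.579, 0.0799, 0.0224]
eef_rot: [0.615, 0.789, -0.002, 0.003]
wrist_force: [9.0, -37.1, 2.9]
gripper_width: 0.288
grasp_force: 99.3
```

Request:
play_rows([
  [0.1,[-0.015,0.06,0],0],
  [0.1,[0,0,0],0],
  [0.1,[0,0,0],0],
  [0.1,[0,0,0],0],
])

```text
t: 27.03
ee_pos: [0.579, 0.08, 0.0225]
eef_rot: [0.615, 0.788, -0.003, 0.004]
wrist_force: [12.8, -51.0, 2.1]
gripper_width: 0.287
grasp_force: 99.2
```

```bash
python3 -c "
from h import *
uv()"
```

```text
t 27.03 tcp [579.   80.   22.5] yaw 104.09 F [ 12.8 -51.    2.1] w 0.287 g 99.2
uv [ -62.5 -581.1] Fuv [-52.6  -0.1] quat [ 0.615   0.7885 -0.0026  0.004 ] T [-7.46 -1.85  0.06]
```

Request:
play_rows([
  [0.1,[0.03,-0.12,0],0],
  [0.1,[0,0,-0.04],0],
  [0.1,[0,0,0],0],
  [0.1,[0,0,0],0],
  [0.1,[0,0,0],0],
  [0.1,[0,0,0],0],
])

```text
t: 27.53
ee_pos: [0.579, 0.0799, 0.0223]
eef_rot: [0.615, 0.789, -0.001, 0.002]
wrist_force: [-0.6, -24.6, 15.9]
gripper_width: 0.286
grasp_force: 101.2
```

Run:
```python
from h import *
uv()
a=read_camera("wrist")[:,:,::-1];b=read_camera("scene")[:,:,::-1]; uv()
A=cv2.resize(a[60:360,170:470],(400,400),interpolation=cv2.INTER_CUBIC);B=cv2.resize(b[205:295,345:445],(400,360),interpolation=cv2.INTER_CUBIC)
o=np.zeros((400,800,3),np.uint8);o[:,:400]=A;o[:360,400:]=B;cv2.imwrite("pics/end.png",o)
```

```text
t 27.53 tcp [579.   79.9  22.3] yaw 104.13 F [ -0.6 -24.6  15.9] w 0.286 g 101.2
uv [ -62.6 -581.2] Fuv [-23.7   6.5] quat [ 0.6148  0.7887 -0.001   0.0018] T [-3.69  0.35 -0.02]
t 27.63 tcp [579.   79.9  22.4] yaw 104.13 F [ -0.5 -25.1  16.5] w 0.285 g 101.2
uv [ -62.6 -581.2] Fuv [-24.2   6.5] quat [ 0.6148  0.7887 -0.001   0.0019] T [-3.63  0.31  0.06]
```

View pics/end.png

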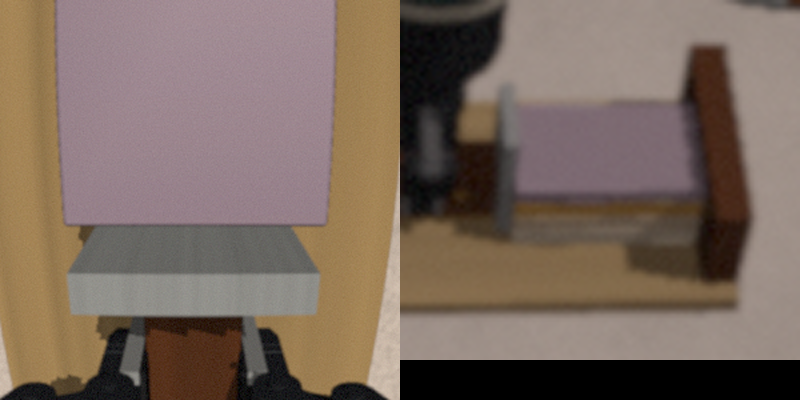

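The square is upright and in line, its blade sits against the four aligned tiles, and the pile is at the stop. The push holds steady at about 24 N.

```bash
python3 -c "
from cell import *
print(job_done())"
```

```text
the job is handed in; nothing more can be done
None
```

The job is handed in at about 28 s: the mustard and then the lilac tile are stacked on the pile, and the gripped try square holds all four against the stop at about 24 N; the result itself was not reported back.

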